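Bring the conical flask round to the reader head

ROBOT

A 6-joint arm with a two-finger parallel gripper is mounted at the origin on the work surface. World frame = base frame: x ahead of the robot, y to its left, z up, the work surface at z = 0. Lengths are in m, angles in degrees, forces in N, time in s.
With the tool pointing down it reaches from about 0.3 to 0.75 m from the base axis. Payload 8.5 kg.
Tool frame: the origin (TCP) lies at the very end of the fingers, on their centre line; the grasp point (between the pads) lies 19 mm behind it; z points along the fingers, y is the line along which they close (so a half turn about z gives the same grasp; the last joint's range is limited). The gripper opens to 85 mm and grips with 20 to 120 N. Pads are 22 mm wide; open, the fingers measure 114 mm over their backs; the gripper's body (76 mm by 85 mm) begins 54 mm behind the grasp point. The pads swing forward as they close: fully open they stand 13 mm farther back than shut.
Start: joints at [-12.336, 21.807, 74.336, -0, 83.858, -12.336], TCP at [0.55, 0, 0.231] pointing down, gripper open.
Joint ranges: [-178.18, 178.18], [-50.72, 133.34], [12.68, 142.11], [-81.47, 261.47], [9.98, 163.14], [-165.26, 165.26]. Speed limits (degrees/s): [136.94, 136.94, 180, 180, 180, 180].

INTERFACE

Orientations are given as a 3x3 rotation matrix whose columns are the frame's x, y, z axes.
In Python, from rig import env gives the robot as it stands.
- The arm moves only by the tool move_arm, never from a script. Its argument "plan" is a list of rows, each a list of 7 numbers: the turn, a rotation vector about the tool's x, y, z in degrees, then the shift along the tool's x, y, z in cm, then the gripper command: -1 is shut, 1 is fully open, values between are in proportion. In form: [[ax, ay, az, tx, ty, tz, jaw], ...]. A call has 1 to 5 rows; each row is the pose to reach, as a shift and turn from the pose commanded when the call began, along the tool's axes at that moment; what a row does not reach only later rows make up. A row lasts 1/10 s, in which the tool goes at most 50 mm and 8.59 degrees, less where a joint would pass 70% of its speed; a pose out of reach is approached as far as the arm can. A call with a gripper value outside its range is refused whole. The fingers move at their own pace and stop on an object; "squeeze" is the grip in N (left out, the last holds). Time passes only in rows, so rows that repeat a pose let the fingers close. It gives the time, the measured TCP pose, the force, the opening and the grip force at its end, in the units of the state.
- env.observe(): the state, without advancing time (a new reading comes with each control period).
- env.get_image(name): name is "scene" or "side" or "wrist"; returns a dict with "color" (480x640x3 uint8, red, green, blue), "fov_y" (degrees; the focal length in pixels is half the picture's height over the tangent of half this angle, whatever the lens; pixels are square), "cx", "cy" (the principal point, pixels), "R" (3x3) and "t" (3): a world point X has camera coordinates R X + t. Camera axes: x right, y down, z forward; pixel columns grow to the right and rows downward; lengths in m; the calibration is good to about 2 mm. The wrist camera is an equidistant fisheye: a pixel r from the principal point sees the ray r / f radians off the axis. A picture is of the moment at which its call begins. There is no depth.
- env.close_job(): hands the job in; it is judged then, once.
Trained networks look in a picture, given as the dict that the camera call returned (one of the last four; its "shot" number tells which), for a name from the list of things; names that differ only in an ending like _2 or _b are one class to them, and where a whole thing is asked for, a point or a joint stands for the part that bears it (a point fixed in the world has none). Each returns a list of dicts, best first, with "conf" (0 to 1); they miss things now and then, are a little off and sometimes report something else, mostly with a low value. They report only what shows in the picture. A call takes as long as a camera call.
- env.outline_of(target, picture): "mask" (480x640 bool, what is visible of it) and "bbox" ([centre column, centre row, width, height] in pixels, round what is visible of it).
- env.tip_of(target, picture): "pixel" ([column, row] in pixels: a listed point, or the origin of a listed thing).
The state is a dict: "time_s": time; "q": joint angles; "qvel": joint speeds; "joint_efforts": joint torques, N m; "position": TCP position; "tool_rot": TCP orientation; "ft_force": force on the tool from outside, world axes, zero at the start; "wrist_torque": the same for the moment, N m; "grip_width": finger opening in m; "gripper_force": force on a finger pad.
Only numpy, scipy, OpenCV 4.12 (cv2) and the standard library are available. Lean on these libraries where they do the work, as an engineer would, in place of code of your own. Each camera call takes 0.05 s, during which the arm holds its last target. There are 200 camera calls.

TASK

Turn the sample carousel on the lab bench until the conical flask squarely faces the reader head, and leave it there; the upright pins on its rim are there for pushing it round. Do not disturb the steel beaker or the wooden box standing nearby.

Things in the scene. Friction and masses are not known exactly. Their poses are not given: they have to be found in the camera images.
- reader: Fixed grey round foot of the sample carousel, with a flat aluminium arm carrying the reader head: a grey box (45 x 60 mm, 75 mm high) with a round black window that looks at the carousel. Origin on the carousel's turning axis at bench height, z up. The reader head stands in this frame's -x direction (towards the robot, give or take 30 degrees), its window 165 mm from the axis.
- turntable: Aluminium disc, 250 mm across, top 34 mm above the bench; turns both ways without stops, stays where left (1 to 2 N at a pin moves it). Origin on the axis, 20 mm above the bench; the conical flask lies along its -x. Six upright steel pins, 12 mm thick, 40 mm tall, 112 mm from the axis, stand 30, 90 and 150 degrees either side of the flask. Four amber bottles, up to 66 mm tall, are fast in it.
- flask (a point): Centre of the conical flask's underside, on the disc's top, 55 mm from the turning axis. The flask is 56 mm wide at the foot, narrows to an 18 mm neck and is 65 mm tall with its white stopper; it goes round with the disc. The other three are a square bottle, a wide straight jar and a slim straight vial. It faces the reader head when it lies on the line from the axis to the head.
- beaker: Open stainless steel beaker, 76 mm wide and 95 mm tall, standing loose on the bench to one side of the carousel. Origin at the centre of its underside. To be left alone.
- wood_box: Closed dark wooden box, 130 x 80 mm and 55 mm tall, standing loose on the bench to the other side of the carousel. Origin at the centre of its underside. To be left alone.

How it is judged (in metres and radians):
At the end, for the whole second after the job is handed in: The conical flask is at rest facing the reader head: its centre is within 11.5 mm (12 degrees of turn) of the line from the turning axis to the reader head, on the reader's side (x of flask in the frame of reader below -0.04 m and y of flask in the frame of reader between -0.0115 and 0.0115 m); the robot touches nothing.
It fails at once if the steel beaker is moved by more than 20 mm or tipped (distance of beaker from where it was at the start of the episode above 0.02 m or angle between beaker's own z axis and vertical above 0.35 rad).
It fails at once if the wooden box is moved by more than 20 mm or tipped (distance of wood_box from where it was at the start of the episode above 0.02 m or angle between wood_box's own z axis and vertical above 0.35 rad).
It also fails if it takes over 40 s, if anything falls off the work surface, if the arm or the gripper's body presses on something with over 40 N, if the wrist force passes 120 N, or if a joint passes its speed limit or range.

## Working session

There is one attempt and no reset: what is moved stays moved. The work goes in short steps, Python scripts to look and compute and a tool call to move; the robot and the scene stay as the last step left them, time stands still between calls to the robot, and variables do not carry over. Pictures are saved under pics/ and viewed, at most 10 in all, crops included, and the job is handed in when it is done.

Besides the shell and the picture viewer there is one more tool, called after "Call:" as name(argument=value, ...), one argument or row to a line, values as JSON. move_arm: Moves the arm, as the interface text tells. Its arguments: {"type":"object","properties":{"plan":{"type":"array"},"squeeze":{"type":"number"}},"required":["plan"]}

```bash
mkdir -p pics; cat > h.py <<'E'
import numpy as np, cv2
from rig import env
def ray(im,px):
    f=240/np.tan(np.radians(im["fov_y"])/2); R=np.array(im["R"]);t=np.array(im["t"])
    d=np.array([(px[0]-im["cx"])/f,(px[1]-im["cy"])/f,1.]); return -R.T@t, R.T@d
def onz(im,px,z):
    c,d=ray(im,px); return c+d*(z-c[2])/d[2]
def proj(im,X):
    f=240/np.tan(np.radians(im["fov_y"])/2); p=np.array(im["R"])@np.array(X)+np.array(im["t"])
    return np.array([im["cx"]+f*p[0]/p[2],im["cy"]+f*p[1]/p[2]])
def save(n,a): cv2.imwrite("pics/"+n,cv2.cvtColor(np.ascontiguousarray(a),cv2.COLOR_RGB2BGR))
E
python3 - <<'E'
from h import *
np.set_printoptions(precision=3,suppress=True)
for n in ["scene","side"]:
    im=env.get_image(n); save(n+".png",im["color"])
    c,_=ray(im,(320,240)); print(n,c,im["fov_y"])
    for k,z in [("reader",0),("turntable",.02),("flask",.034),("beaker",0),("wood_box",0)]:
        r=env.tip_of(k,im)[:2]
        print(k,[(np.round(a["pixel"]),round(a["conf"],2),onz(im,a["pixel"],z)) for a in r])
print(env.observe()["tool_rot"])
E
```

```text
scene [1.327 0.28  0.761] 57.181660073915545
reader [(array([312., 259.]), 0.66, array([ 0.531, -0.024,  0.   ]))]
turntable [(array([309., 257.]), 0.93, array([ 0.546, -0.027,  0.02 ])), (array([207., 224.]), 0.48, array([ 0.515, -0.343,  0.02 ]))]
flask [(array([326., 258.]), 0.81, array([0.551, 0.02 , 0.034])), (array([208., 224.]), 0.55, array([ 0.53 , -0.329,  0.034]))]
beaker [(array([469., 307.]), 0.77, array([0.559, 0.372, 0.   ]))]
wood_box [(array([204., 225.]), 0.68, array([ 0.5  , -0.366,  0.   ]))]
side [ 0.365 -0.672  0.911] 50.35280191304407
reader [(array([324., 274.]), 0.7, array([ 0.534, -0.04 ,  0.   ]))]
turntable [(array([324., 263.]), 0.75, array([ 0.538, -0.025,  0.02 ]))]
flask [(array([323., 241.]), 0.77, array([0.55 , 0.023, 0.034]))]
beaker [(array([295., 153.]), 0.77, array([0.563, 0.365, 0.   ]))]
wood_box [(array([346., 424.]), 0.75, array([ 0.485, -0.371,  0.   ]))]
[[-0.  1. -0.]
 [ 1.  0.  0.]
 [ 0. -0. -1.]]
```

View pics/scene.png

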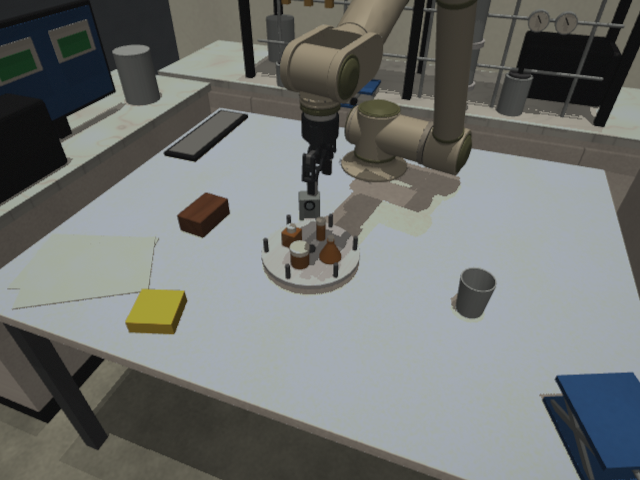

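View pics/side.png

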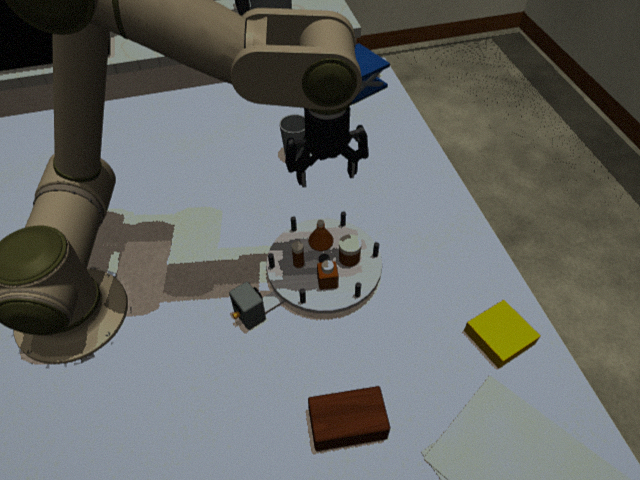

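The flask is on the far (+y) side of the disc: scene (331,250), side (320,238). The reader head is at scene (309,205), side (247,305). I'll fit the disc from the pin tops and zoom in on the head.

```bash
python3 - <<'E'
from h import *
from scipy.optimize import least_squares
np.set_printoptions(precision=4,suppress=True)
P={"scene":[(289,215),(331,214),(266,238),(355,236),(288,264),(336,263)],
"side":[(294,217),(343,212),(376,243),(271,254),(303,291),(358,283)]}
ims={n:env.get_image(n) for n in P}
for n in P:
    X=np.array([onz(ims[n],p,.074)[:2] for p in P[n]])
    def mod(v): return np.array([[v[0]+.112*np.cos(v[2]+k*np.pi/3),v[1]+.112*np.sin(v[2]+k*np.pi/3)] for k in range(6)])
    def res(v):
        M=mod(v); D=X[:,None]-M[None]; i=np.argmin((D**2).sum(2),1); return D[range(6),i].ravel()
    best=min((least_squares(res,[*X.mean(0),a]) for a in np.radians([0,15,30,45])),key=lambda s:s.cost)
    print(n,best.x[:2],np.degrees(best.x[2])%60,"rms",np.sqrt(2*best.cost/6))
    m=env.outline_of("reader",ims[n]); print([(a["conf"],a["bbox"]) for a in m[:2]])
a=ims["scene"]["color"][180:300,250:370]; b=ims["side"]["color"][200:340,220:400]
save("c.png",np.hstack([cv2.resize(a,None,fx=3.5,fy=3.5,interpolation=2),cv2.resize(b[:,:95],(285,420),interpolation=2)]))
E
```

```text
scene [ 0.5324 -0.0276] 52.3097753257173 rms 0.0011923752038148694
[(0.97, [312.5, 240.2, 96.0, 98.5])]
side [ 0.5377 -0.028 ] 52.56933917593485 rms 0.001835344099246698
[(0.84, [304.9, 273.9, 151.4, 113.0])]
```

View pics/c.png

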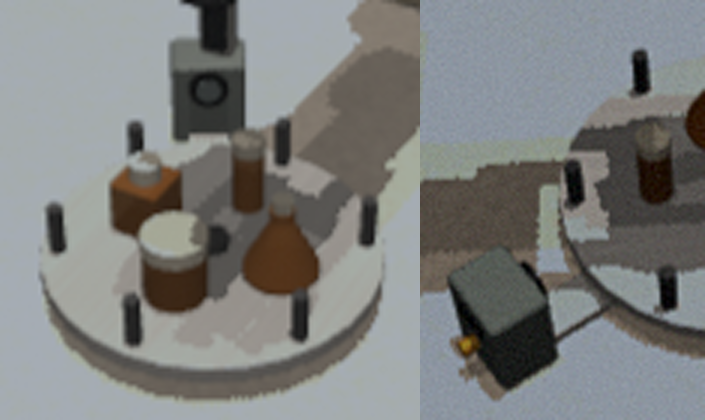

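```bash
python3 - <<'E'
from h import *
from scipy.optimize import least_squares
np.set_printoptions(precision=4,suppress=True)
A=np.array([.535,-.028]); s=env.get_image("scene"); d=env.get_image("side")
u=lambda a:np.array([np.cos(a),np.sin(a)])
w=least_squares(lambda v:proj(s,[*(A+.165*u(v[0])),v[1]])-[309.7,205.7],[np.radians(200),.05]); print(np.degrees(w.x[0]),w.x[1],w.cost)
# side: top face corners
C=[(229.3,292.3),(245.7,282.3),(261.7,296),(245.7,311.3)]
def r(v):
    t=u(v[0]);n=np.array([-t[1],t[0]])
    X=[A+(.165+e)*t+f*n for e,f in [(.045,-.03),(.045,.03),(0,.03),(0,-.03)]]
    return X
for a0 in (190,200,210,220):
    def f(v):
        pr=[proj(d,[*x,v[1]]) for x in r(v)]
        return np.concatenate([min((p-c for p in pr),key=lambda q:q@q) for c in C])
    o=least_squares(f,[np.radians(a0),.09]); print(a0,np.degrees(o.x[0]),o.x[1],o.cost)
E
```

```text
201.55263904529141 0.05603325377487242 4.0389678347315804e-28
190 201.19178472272117 0.06690221626987371 19.45465768312977
200 201.19178148527098 0.06690220158502878 19.454657683120768
210 201.19178487742175 0.06690221693117505 19.454657683130456
220 210.9725126940962 0.07089736346367231 269.86898777015847
```

The head bears about 201.5° from the axis at (0.535, -0.028) and the flask about 82.4°, so the disc needs +119° anticlockwise. I'll straddle the pin at 292.4° and drag it round the far side.

Call:
move_arm(
  plan=[
    [0,0,-5,-3,0.6,1.5,-0.15],
    [0,0,-10,-6,1.2,3.5,-0.15],
    [0,0,-15,-9,1.8,5.5,-0.15],
    [0,0,-20,-12,2.4,7.0,-0.15],
    [0,0,-22.4,-13.2,2.8,8.1,-0.15],
  ],
)

```text
time_s: 1.4
position: [0.578, -0.1344, 0.149]
tool_rot: [[-0.382, 0.924, -0.001], [0.924, 0.382, 0.0], [0.0, -0.001, -1.0]]
ft_force: [-0.0, 0.2, -0.3]
grip_width: 0.0364
gripper_force: 0.0
```

```bash
python3 - <<'E'
from h import *
s=env.get_image("scene"); d=env.get_image("side")
a=s["color"][160:310,210:390]; b=d["color"][180:330,240:420]
save("d.png",np.hstack([cv2.resize(a,(396,330),interpolation=2),cv2.resize(b,(396,330),interpolation=2)]))
o=env.observe(); print(o["position"],o["tool_rot"],o["grip_width"],o["time_s"],o["q"])
E
```

```text
[ 0.5775987  -0.13334103  0.14857908] [[-0.37933963  0.92525349 -0.00272528]
 [ 0.9252553   0.37934351  0.0010646 ]
 [ 0.00201884 -0.00211774 -0.99999572]] 0.0361234356492494 1.5 [-2.44278361e+01  3.00338399e+01  7.47318072e+01 -9.33886308e-03
  7.54017477e+01 -4.67184233e+01]
```

View pics/d.png

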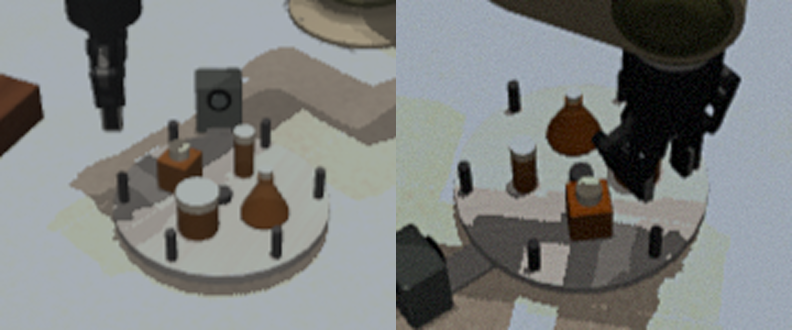

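The gripper hangs above the pin (left-hand pin in the scene crop, lower-right in the side crop). I'll descend now.

Call:
move_arm(
  plan=[
    [0,0,0,0,0,2.5,-0.15],
    [0,0,0,0,0,5,-0.15],
    [0,0,0,0,0,7.5,-0.15],
    [0,0,0,0,0,9.5,-0.15],
    [0,0,0,0,0,10.1,-0.15],
  ],
)

```text
time_s: 2.0
position: [0.5773, -0.1308, 0.0482]
tool_rot: [[-0.381, 0.925, -0.002], [0.925, 0.381, 0.001], [0.002, -0.002, -1.0]]
ft_force: [-0.5, -0.4, 0.2]
grip_width: 0.036
gripper_force: 0.0
```

```bash
python3 - <<'E'
from h import *
s=env.get_image("scene"); d=env.get_image("side")
a=s["color"][160:310,210:390]; b=d["color"][180:330,240:420]
save("e.png",np.hstack([cv2.resize(a,(396,330),interpolation=2),cv2.resize(b,(396,330),interpolation=2)]))
A=np.array([.535,-.028]);
# plan: 5 calls of 25 deg, tool-centre angle, expressed in the tool frame at call start
def plan(th0,phi0,steps,dphi):
    x=np.array([-np.sin(phi0),np.cos(phi0)]);y=np.array([np.cos(phi0),np.sin(phi0)])
    p0=.112*np.array([np.cos(th0),np.sin(th0)])
    out=[]
    for k in range(1,6):
        th=th0+k*steps; D=.112*np.array([np.cos(th),np.sin(th)])-p0
        out.append([0,0,round(-np.degrees(k*dphi),1),round(100*D@x,2),round(100*D@y,2),0,-.15])
    return out
r=np.radians
print(plan(r(292.4),r(22.4),r(5),r(5)))
o=env.observe();print(o["position"],o["ft_force"])
E
```

```text
[[0, 0, np.float64(-5.0), np.float64(0.04), np.float64(0.98), 0, -0.15], [0, 0, np.float64(-10.0), np.float64(0.17), np.float64(1.94), 0, -0.15], [0, 0, np.float64(-15.0), np.float64(0.38), np.float64(2.9), 0, -0.15], [0, 0, np.float64(-20.0), np.float64(0.68), np.float64(3.83), 0, -0.15], [0, 0, np.float64(-25.0), np.float64(1.05), np.float64(4.73), 0, -0.15]]
[ 0.57797098 -0.13134401  0.04951059] [-0.76851309 -0.73339246  0.85500153]
```

View pics/e.png

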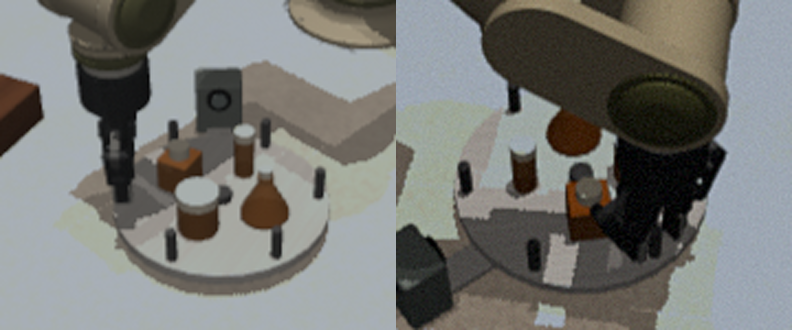

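The pin sits between the fingers (side crop, about (655,240)). Since the tool turns with the arc, the same call repeats for each 25°.

Call:
move_arm(
  plan=[
    [0,0,-5,0.04,0.98,0,-0.15],
    [0,0,-10,0.17,1.94,0,-0.15],
    [0,0,-15,0.38,2.9,0,-0.15],
    [0,0,-20,0.68,3.83,0,-0.15],
    [0,0,-25,1.05,4.73,0,-0.15],
  ],
)

```text
time_s: 2.6
position: [0.6185, -0.1042, 0.0511]
tool_rot: [[-0.738, 0.674, 0.002], [0.674, 0.738, -0.001], [-0.002, 0.0, -1.0]]
ft_force: [-0.6, -2.0, -1.2]
grip_width: 0.0363
gripper_force: 0.8
```

Call:
move_arm(
  plan=[
    [0,0,-5,0.04,0.98,0,-0.15],
    [0,0,-10,0.17,1.94,0,-0.15],
    [0,0,-15,0.38,2.9,0,-0.15],
    [0,0,-20,0.68,3.83,0,-0.15],
    [0,0,-25,1.05,4.73,0,-0.15],
  ],
)

```text
time_s: 3.1
position: [0.6429, -0.0623, 0.0512]
tool_rot: [[-0.954, 0.299, 0.003], [0.299, 0.954, -0.001], [-0.003, -0.0, -1.0]]
ft_force: [-0.6, -2.3, -1.2]
grip_width: 0.0363
gripper_force: 0.8
```

```bash
python3 - <<'E'
from h import *
s=env.get_image("scene"); save("f.png",cv2.resize(s["color"][160:310,210:390],(540,450),interpolation=2))
o=env.observe();print(o["position"],o["ft_force"],o["q"])
p=np.array(o["position"])[:2]-[.535,-.028]; print(np.degrees(np.arctan2(p[1],p[0])),np.hypot(*p))
f=env.tip_of("flask",s)
for a in f[:2]:
    x=onz(s,a["pixel"],.034)[:2]-[.535,-.028]; print(a["conf"],np.degrees(np.arctan2(x[1],x[0])),np.hypot(*x))
E
```

```text
[ 0.64312893 -0.06070193  0.05115984] [ 0.04805978  0.84532438 -0.64938436] [-1.58785704e+01  4.06123739e+01  7.18404115e+01  1.78308581e-02
  6.73894244e+01 -8.87691644e+01]
-16.82713406962871 0.11296584521924541
0.82 129.22878020479928 0.05286340870258181
```

View pics/f.png

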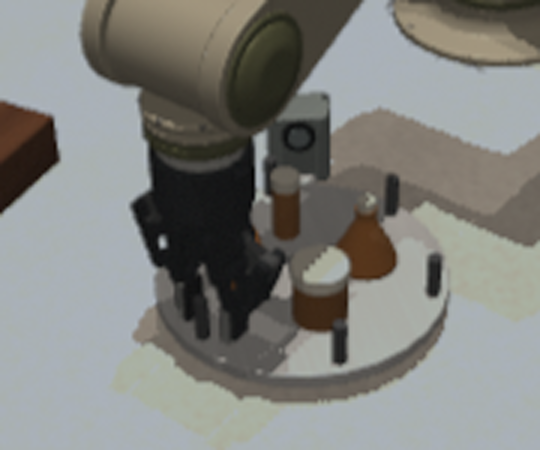

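The pin is held between the fingers and the disc follows, with the flask now at about 128°. Three more strokes.

Call:
move_arm(
  plan=[
    [0,0,-5,0.04,0.98,0,-0.15],
    [0,0,-10,0.17,1.94,0,-0.15],
    [0,0,-15,0.38,2.9,0,-0.15],
    [0,0,-20,0.68,3.83,0,-0.15],
    [0,0,-25,1.05,4.73,0,-0.15],
  ],
)

```text
time_s: 3.7
position: [0.647, -0.0144, 0.0507]
tool_rot: [[-0.992, -0.129, 0.003], [-0.129, 0.992, -0.001], [-0.003, -0.001, -1.0]]
ft_force: [1.8, -1.3, -0.7]
grip_width: 0.0357
gripper_force: 0.9
```

Call:
move_arm(
  plan=[
    [0,0,-5,0.04,0.98,0,-0.15],
    [0,0,-10,0.17,1.94,0,-0.15],
    [0,0,-15,0.38,2.9,0,-0.15],
    [0,0,-20,0.68,3.83,0,-0.15],
    [0,0,-25,1.05,4.73,0,-0.15],
  ],
)

```text
time_s: 4.2
position: [0.6305, 0.0313, 0.0508]
tool_rot: [[-0.844, -0.536, 0.003], [-0.536, 0.844, -0.001], [-0.002, -0.002, -1.0]]
ft_force: [1.0, -0.9, -0.4]
grip_width: 0.0363
gripper_force: 0.9
```

```bash
cat > chk.py <<'E'
from h import *
o=env.observe();print(o["position"],o["ft_force"],o["q"][0],o["q"][5])
p=np.array(o["position"])[:2]-[.535,-.028]; print("tool ang",np.degrees(np.arctan2(p[1],p[0])),np.hypot(*p))
for n in ["scene","side"]:
    s=env.get_image(n); save(f"g_{n}_{o['time_s']:.1f}.png",cv2.resize(s["color"][180:330,220:400],(540,450),interpolation=2))
    for a in env.tip_of("flask",s)[:1]:
        x=onz(s,a["pixel"],.034)[:2]-[.535,-.028]; print(n,a["conf"],np.degrees(np.arctan2(x[1],x[0])),np.hypot(*x))
E
python3 chk.py
```

```text
[0.63051923 0.03134343 0.05075995] [ 0.96040675 -0.91258539 -0.43907942] -7.876780565427157 -130.30035400681842
tool ang 31.851530235431742 0.11245250896625011
scene 0.49 -92.91931628151504 0.3026515092195076
side 0.71 -175.13818923221345 0.0413339841752336
```

Call:
move_arm(
  plan=[
    [0,0,-5,0.04,0.98,0,-0.15],
    [0,0,-10,0.17,1.94,0,-0.15],
    [0,0,-15,0.38,2.9,0,-0.15],
    [0,0,-20,0.68,3.83,0,-0.15],
    [0,0,-25,1.05,4.73,0,-0.15],
  ],
)

```text
time_s: 4.9
position: [0.5962, 0.0653, 0.0499]
tool_rot: [[-0.539, -0.842, 0.002], [-0.842, 0.539, -0.0], [-0.001, -0.002, -1.0]]
ft_force: [0.9, -0.9, 0.5]
grip_width: 0.0365
gripper_force: 0.8
```

```bash
python3 chk.py
```

```text
[0.5962494  0.06532246 0.04985679] [ 0.91535986 -0.8826789   0.51417006] -5.0435667518958445 -152.43047375397944
tool ang 56.722307631747476 0.11162692166555091
scene 0.61 -155.6786921365255 0.06009492766585494
side 0.87 -157.9087647273942 0.04176870713372372
```

Back off to centre the pin between the fingers, lift, then verify from the pins.

Call:
move_arm(
  plan=[
    [0,0,0,0,-1.0,0,-0.15],
    [0,0,0,0,-1.0,-2.5,-0.15],
    [0,0,0,0,-1.0,-6.0,-0.15],
    [0,0,0,0,-1.0,-10.0,-0.15],
    [0,0,0,0,-1.0,-14.0,-0.15],
  ],
)

```text
time_s: 5.6
position: [0.6046, 0.0595, 0.1909]
tool_rot: [[-0.541, -0.841, -0.0], [-0.841, 0.541, -0.0], [0.0, 0.0, -1.0]]
ft_force: [0.4, 0.4, 0.4]
grip_width: 0.0363
gripper_force: 0.0
```

```bash
python3 chk.py; python3 - <<'E'
import cv2,glob,numpy as np
f=sorted(glob.glob("pics/g_s*_5.*.png")); print(f)
a,b=[cv2.imread(x) for x in f[-2:]] if len(f)==2 else (cv2.imread([x for x in f if 'scene' in x][-1]),cv2.imread([x for x in f if 'side' in x][-1]))
cv2.imwrite("pics/last.png",cv2.resize(np.hstack([a,b]),(800,333)))
E
```

```text
[0.60462472 0.0595401  0.1908671 ] [0.41607866 0.42498067 0.38551213] -5.525208837060452 -152.76769666366621
tool ang 51.503137263088256 0.11185200607638107
scene 0.86 -155.1085702478084 0.06696552519077596
side 0.91 -145.1551895840536 0.04258702105327373
['pics/g_scene_5.6.png', 'pics/g_side_5.6.png']
```

View pics/last.png

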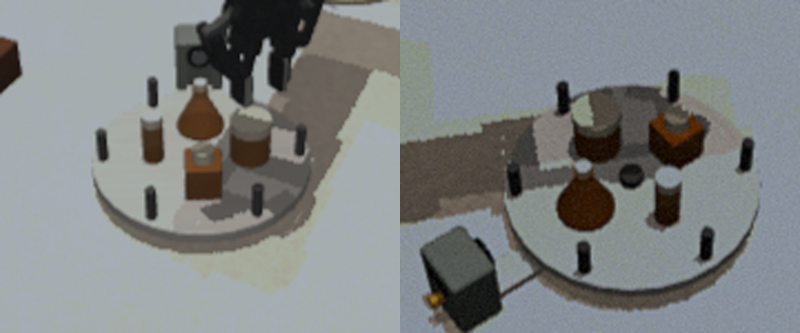

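```bash
python3 - <<'E'
from h import *
from scipy.optimize import least_squares
P={"side":[(562,85),(673,73),(747,142),(514,167),(584,244),(706,231)],"scene":[(152,80),(101,132),(151,190),(257,186),(300,127)]}
for n in P:
    im=env.get_image(n); off=400 if n=="side" else 0
    X=np.array([onz(im,((x-off)/2.2222+220,y/2.2222+180),.074)[:2] for x,y in P[n]])
    def res(v):
        M=np.array([[v[0]+.112*np.cos(v[2]+k*np.pi/3),v[1]+.112*np.sin(v[2]+k*np.pi/3)] for k in range(6)])
        D=X[:,None]-M[None]; return D[range(len(X)),np.argmin((D**2).sum(2),1)].ravel()
    b=min((least_squares(res,[*X.mean(0),a]) for a in np.radians([0,15,30,45])),key=lambda s:s.cost)
    print(n,b.x[:2],"flask",180+(np.degrees(b.x[2])-30)%60,np.sqrt(2*b.cost/6))
E
```

```text
side [ 0.53677314 -0.02971224] flask 202.6269526455891 0.001411982694895536
scene [ 0.53662198 -0.02687453] flask 202.72285152143843 0.0011013645484590495
```

The two pin fits put the flask at 202.7°, and the head bears about 201.4°. That is well inside the 12° allowance, and the gripper is clear.

```bash
python3 -c "
from rig import env
print(env.close_job())"
```

```text
the job is handed in; nothing more can be done
None
```

The job is handed in: I turned the carousel about 120° and left it with the flask about 1° off the line to the reader head by my camera measurements. The gripper is lifted clear and the arm stayed well away from the beaker and box, but the hand-in gave no verdict.

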